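# Lock the cell slide with the quick-release pin

### The arm

A 6-joint arm with a two-finger parallel gripper is mounted at the origin on a cart in front of the work surface, level with it; the furniture and walls round the work are solid. World frame = base frame: x ahead of the robot, y to its left, z up, the work surface at z = 0. Lengths are in mm, angles in rad, forces in N, time in s.
With the tool pointing down it reaches from about 350 to 775 mm from the base axis. Payload 7.3 kg.
Tool frame: the origin (TCP) lies on the front face of the gripper's body, between the roots of the fingers; the fingertips stand 66 mm ahead of it and the grasp point (between the pads) lies 47 mm ahead of it (bot.tip_extent is the distance from the TCP to the fingertips, in mm); z points along the fingers, y is the line along which they close (so a half turn about z gives the same grasp; the last joint's range is limited). The gripper opens to 92 mm and grips with 3 to 60 N. Pads are 19 mm wide; open, the fingers measure 130 mm over their backs; the gripper's body (75 mm by 190 mm) begins 47 mm behind the grasp point.
Start: joints at [-1.391, 0.342, 1.524, -0, 1.275, -0.146], TCP at [168.057, -497.389, 292.241] pointing down, gripper open.
Joint ranges: [-2.53, 2.53], [-0.77, 2.02], [0.04, 2.7], [-1, 4.14], [0.28, 2.66], [-3.11, 3.11]. Speed limits (rad/s): [2.57, 2.57, 3.14, 3.14, 3.14, 3.14].

### API

Orientations are given as [roll, pitch, yaw] about the fixed x, y, z axes, in that order (R = Rz(yaw) Ry(pitch) Rx(roll)).
In Python, from plant import readout, viewer, order, bot gives the robot as it stands.
- The arm moves only by the shell command python3 -m creep 'ROWS'. ROWS is text: rows parted by semicolons, each of 7 numbers parted by spaces: the shift along the world's x, y, z in m, then the turn, a rotation vector about the world's x, y, z in rad, then the opening in per cent of the stroke, from 0 (shut) to 100 (fully open). A call has 1 to 8 rows; each row shifts and turns the commanded pose from where the row before left it; what a row does not reach is not made up. A row lasts 1/12 s, in which the tool goes at most 41.7 mm and 7.16 degrees, less where a joint would pass 70% of its speed; a pose out of reach is approached as far as the arm can. A call is refused whole if a number of a shift passes 0.0417 or a number of a turn 0.125, either way. A call with a gripper value outside its range is refused whole. The fingers move at their own pace and stop on an object; the grip force is fixed at half the most. Time passes only in rows, so rows that do not move let the fingers close. It gives the time, the measured TCP pose, the force, the opening and the grip force at its end, in the units of the state.
- readout.get_obs(): the state, without advancing time (a new reading comes with each control period).
- viewer.capture(name): name is "side" or "top" or "wrist"; returns the picture (400x640x3 uint8, red, green, blue); there is no depth.
- viewer.camera_info(name): a dict with "fx", "fy", "cx", "cy" (pixels), "origin" and "rotation" of the camera in the world. Camera axes: x right, y up, looking along -z (the intrinsics and any distortion apply to the point x, -y, -z); pixel columns grow to the right and rows downward; lengths in mm; the calibration is good to about 2 mm. The wrist camera is an equidistant fisheye: a pixel r from the principal point sees the ray r / f radians off the axis. A picture is of the moment at which its call begins: read the wrist's pose just before it. camera_info takes no time and is no camera call; for the wrist camera it gives the pose at the moment of the call.
- order.close_job(): hands the job in; it is judged then, once.
The state is a dict: "time": time; "joint_positions": joint angles; "dq": joint speeds; "tau": joint torques, N m; "tool_pos": TCP position; "tcp_rot": TCP orientation; "contact_force": force on the tool from outside, world axes, zero at the start; "moment": the same for the moment, N m; "grip_width": finger opening in mm; "finger_force": force on a finger pad.
Only numpy, scipy, OpenCV 4.12 (cv2) and the standard library are available. Lean on these libraries where they do the work, as an engineer would, in place of code of your own. Each camera call takes 0.05 s, during which the arm holds its last target. There are 200 camera calls.

### The job

Lock the cell slide to its dock with the quick-release pin, the one in the wooden rack that has a thumb button on its head. Take it by the head so that the button is held in, put it straight down through the two aligned holes of the dock's bracket and the slide's tongue until its flange sits on the bracket, then let go so that the button springs out and the lugs lock underneath. Leave the plain pin in its place in the rack.

Things in the scene. Friction and masses are not known exactly. Their poses are not given: they have to be found in the camera images.
- lock_pin: Quick-release pin, 0.17 kg, hanging upright in a 66 mm high wooden rack. Origin: centre of the flange's underside, z up. Steel flange 52 mm across, z 0 to 6 mm; black square head 24 x 24 mm, z 6 to 52; 14 mm shank to a tapered tip at z -54; lugs on its +y and -y sides, z -30 to -43. Thumb button on the head's -x side, 18 mm wide, z 20 to 44, facing roughly to the robot. Fits the hole at any yaw.
- lock_pin_button (a joint): Button travel, m: 0 out (lugs out, 44 mm span), 0.007 fully in (lugs in, 16 mm); over 0.006 the pin passes the holes. Spring 4 N out, 8 N in: grip with 15 to 30 N along the pin's x axis, a finger on the button, the other on the flat face opposite, 12 mm from the pin's axis. Button face 22 mm from the axis when out, 15 when in: 34 mm over both when out, 27 when in.
- dock_hole (a point): Centre of the hole's mouth on top of the dock's grey bracket (60 x 88 mm, 70 mm above the bench), z up. Hole 28 mm wide, bevelled to 36 mm at the mouth, 10 mm through; 4 mm beneath it the slide's 10 mm aluminium tongue with a 29 mm hole in line, then free space down to 10 mm above the bench. The dock is fixed; its slide, with four purple cells up to 80 mm above the bench, stands home by friction.
- plain_pin: Plain pin in the rack's other slot, 80 mm from the first along the rack's length (the rack, 76 x 170 mm, is fixed; either pin may be in either slot): same flange, shank and black head, origin and axes, but no button and no lugs. Its head's top is 118 mm above the bench: lift the other pin clear of it. Not to be used.
Mind the look-alikes: they are no part of the job. What is shaped like the lock_pin but blue is not meant.

How it is judged (in metres and radians):
On the way:
1. the quick-release pin is in the dock's holes, part way or fully, with its button held in (horizontal distance between lock_pin and dock_hole below 0.012 m and z of lock_pin in the frame of dock_hole below 0.025 m and value of joint lock_pin_button above 0.004 m), for 0.05 s.
At the end, for the whole second after the job is handed in: The quick-release pin stands in the dock's holes, upright within 10 degrees, within 10 mm of the hole's centre and with its flange within 4 mm of the bracket's top; its button has sprung out (within 2 mm) and it is at rest; the plain pin is within 20 mm of where it was (horizontal distance between lock_pin and dock_hole below 0.01 m and z of lock_pin in the frame of dock_hole between -0.004 and 0.004 m and angle between lock_pin's own z axis and vertical below 0.17 rad and value of joint lock_pin_button below 0.002 m and linear speed of lock_pin below 0.02 m/s and distance of plain_pin from where it was at the start of the episode below 0.02 m); the robot touches nothing.
It also fails if it takes over 40 s, if anything falls off the work surface, if the arm or the gripper's body presses on something with over 40 N, if the wrist force passes 120 N, or if a joint passes its speed limit or range.

## Working session

There is one attempt and no reset: what is moved stays moved. The work goes in short steps, Python scripts to look and compute and a shell command to move; the robot and the scene stay as the last step left them, time stands still between calls to the robot, and variables do not carry over. Pictures are saved under pics/ and viewed, at most 10 in all, crops included, and the job is handed in when it is done.

```bash
ls; mkdir -p pics; python3 - <<'E'
from plant import readout, viewer, order, bot
import cv2,numpy as np
print(readout.get_obs())
for n in("side","top"):
    i=viewer.capture(n); cv2.imwrite(f"pics/{n}0.png",i[:,:,::-1]); print(n,viewer.camera_info(n))
E
```

```text
pics
{'time': 0.0, 'joint_positions': array([-1.39100557e+00,  3.42751909e-01,  1.52500581e+00, -2.89128090e-05,
        1.27536487e+00, -1.45995318e-01]), 'dq': array([ 0.00082928, -0.00044822, -0.00068098, -0.00041653, -0.00028473,
        0.00028577]), 'tau': array([-2.66489078e-03, -4.31247640e+01, -2.44207907e+01,  7.16361590e-02,
        5.58827980e-02, -1.12232040e-04]), 'tool_pos': array([ 167.99182896, -497.08721361,  291.5336358 ]), 'tcp_rot': array([-3.14007498e+00, -1.95216555e-04,  3.25794364e-01]), 'contact_force': array([ 0.03193691, -0.62511268,  0.39166535]), 'moment': array([ 0.04314846,  0.02948284, -0.06612445]), 'finger_force': 0.0, 'grip_width': 92.03850259470282}
side {'fx': 466.28215606733863, 'fy': 466.28215606733863, 'cx': 324.1385486000039, 'cy': 202.93289954499633, 'origin': array([ 56.90450566, 724.34825964, 567.75002028]), 'rotation': array([ 1.09527502,  0.02501319, -2.63553522])}
top {'fx': 395.1865159716423, 'fy': 395.1865159716423, 'cx': 318.9291085837784, 'cy': 200.06879027843763, 'origin': array([ 462.93743391,  -83.62655312, 1194.78636106]), 'rotation': array([ 0.07850539, -0.01151249, -1.55140515])}
```

View pics/top0.png

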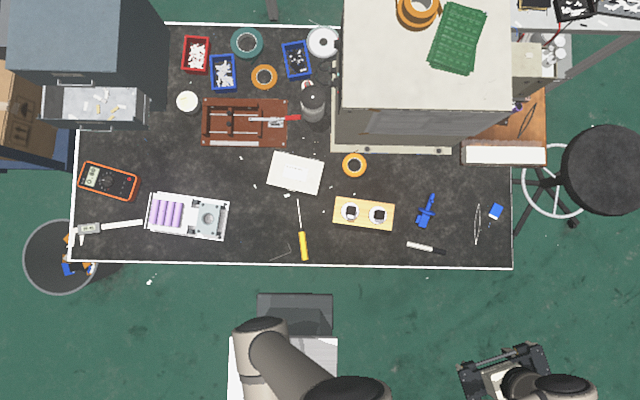

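View pics/side0.png

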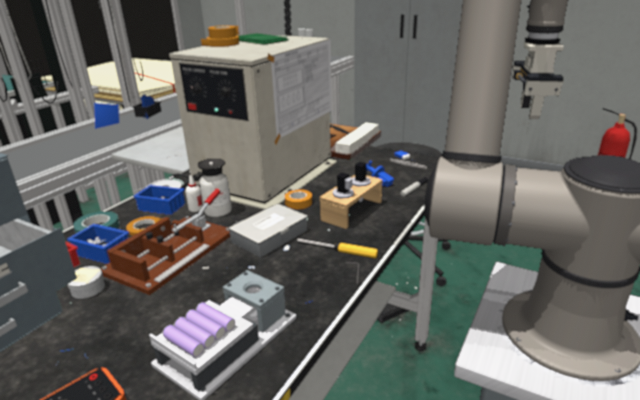

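Candidates: the two black-headed rack pins at top (350,211) and (380,215), and the blue look-alike at (426,210), which is excluded. The dock hole is near (208,218). Next is a close crop plus ray measurements.

```bash
cat > h.py <<'E'
from plant import readout, viewer, order, bot
import cv2,numpy as np
from scipy.spatial.transform import Rotation as R
def ray(ci,u,v):
    d=np.array([(u-ci['cx'])/ci['fx'],-(v-ci['cy'])/ci['fy'],-1.])
    if ci.get('fish'):
        x,y=d[0],d[1];th=np.hypot(x,y);d=np.array([x/th*np.sin(th),y/th*np.sin(th),-np.cos(th)])
    return np.array(ci['origin']),R.from_euler('xyz',ci['rotation']).apply(d)
def onz(ci,u,v,z):
    o,d=ray(ci,u,v);return (o+d*(z-o[2])/d[2]).round(1)
def proj(ci,p):
    q=R.from_euler('xyz',ci['rotation']).inv().apply(np.array(p)-ci['origin'])
    x,y=q[0],-q[1];z=-q[2]
    if ci.get('fish'):
        r=np.hypot(x,y);k=np.arctan2(r,z)/r
    else:k=1/z
    return (ci['cx']+ci['fx']*x*k).round(1),(ci['cy']+ci['fy']*y*k).round(1)
E
python3 - <<'E'
from h import *
t=cv2.imread('pics/top0.png');s=cv2.imread('pics/side0.png')
A=cv2.resize(t[188:240,325:405],(800,520//1),interpolation=cv2.INTER_CUBIC)
f=lambda im,k:cv2.resize(im,None,fx=k,fy=k,interpolation=cv2.INTER_CUBIC)
a=f(t[190:240,325:403],5);b=f(s[150:235,312:390],5);c=f(t[188:244,140:235],4);
W=np.zeros((600,800,3),np.uint8)
W[:250,:390]=a;W[:425,400:790]=b;W[260:484,:380]=c
cv2.imwrite('pics/c1.png',W)
ci=viewer.camera_info('top')
hsv=cv2.cvtColor(t,cv2.COLOR_BGR2HSV)
for p in((350,211),(380,215)):print(onz(ci,*p,118),onz(ci,*p,72))
print(onz(ci,208,218,70))
E
```

```text
[ 519.7 -179.8  118. ] [ 522.1 -183.9   72. ]
[ 510.4 -261.9  118. ] [ 512.4 -269.5   72. ]
[494.3 218.7  70. ]
```

View pics/c1.png

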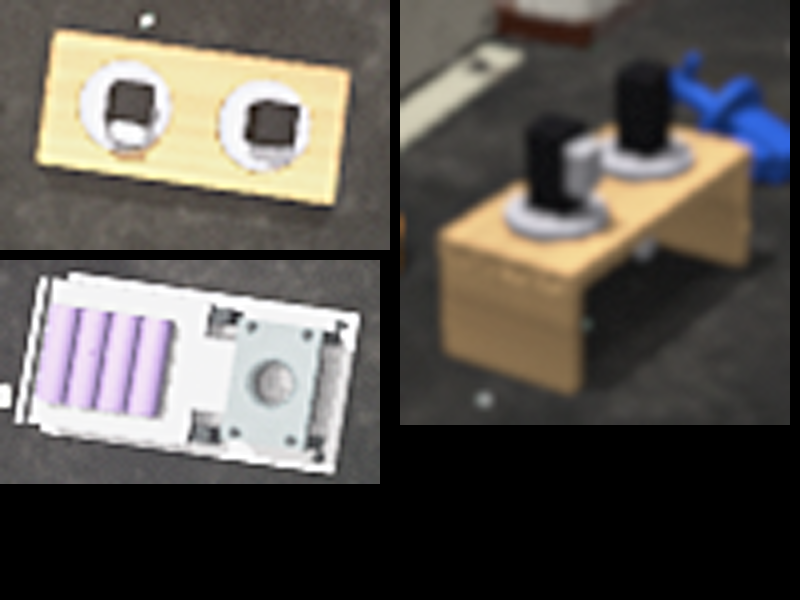

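The lock pin is the left one, at top (351,210): it has a grey button on the robot side. The right pin (380,214) is plain. The dock hole is at about (208,218).

```bash
python3 -m creep '0.025 0.0226 0 0 0 0.089 100;0.025 0.0226 0 0 0 0.089 100;0.025 0.0226 0 0 0 0.089 100;0.025 0.0226 0 0 0 0.089 100;0.025 0.0226 0 0 0 0.089 100;0.025 0.0226 0 0 0 0.089 100;0.025 0.0226 0 0 0 0.089 100'
python3 -m creep '0.025 0.0226 0 0 0 0.089 100;0.025 0.0226 0 0 0 0.089 100;0.025 0.0226 0 0 0 0.089 100;0.025 0.0226 0 0 0 0.089 100;0.025 0.0226 0 0 0 0.089 100;0.025 0.0226 0 0 0 0.089 100;0.025 0.0226 0 0 0 0.089 100;0 0 0 0 0 0 100'
python3 - <<'E'
from h import *
ci=viewer.camera_info('wrist');i=viewer.capture('wrist');cv2.imwrite('pics/w1.png',i[:,:,::-1]);print(ci,readout.get_obs()['tcp_rot'])
t=viewer.camera_info('top');print(onz(t,350.8,209.6,118),onz(t,207.6,218.4,70))
E
```

```text
time: 0.68
tool_pos: [343.9, -337.8, 292.0]
tcp_rot: [-3.141, -0.0, 0.953]
contact_force: [0.5, -0.4, -0.9]
grip_width: 91.9
finger_force: 0.0
time: 1.35
tool_pos: [521.1, -177.1, 291.6]
tcp_rot: [3.14, -0.002, 1.581]
contact_force: [-0.8, -0.2, -0.3]
grip_width: 91.6
finger_force: 0.0
{'fx': 309.70691628693146, 'fy': 309.70691628693146, 'cx': 320.711965250275, 'cy': 196.1135502114072, 'origin': array([518.68835101, -98.34840971, 384.49200922]), 'rotation': array([-0.2929312 , -0.00088208,  0.00970081])} [-3.14094730e+00 -8.01102682e-04  1.57623983e+00]
[ 523.5 -181.9  118. ] [493.1 219.8  70. ]
```

View pics/w1.png

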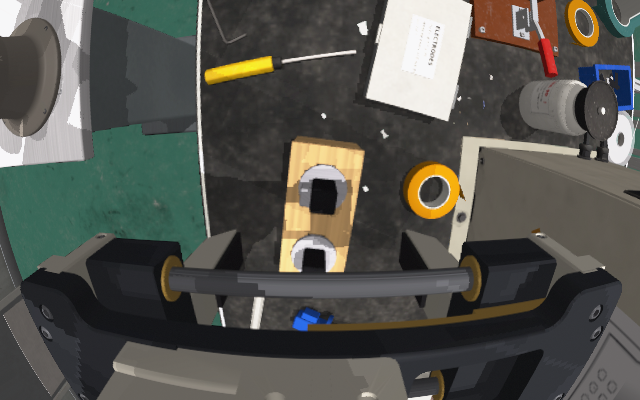

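The wrist view shows the near rack pin at (322,195), where the lock pin should project, and the second pin at (315,258). I'll enlarge the near one for centre and yaw.

```bash
python3 - <<'E'
from h import *
ci=viewer.camera_info('wrist');ci['fish']=1
i=cv2.imread('pics/w1.png')
print(proj(ci,(523.5,-181.9,118)),proj(ci,(523.5,-181.9,72)))
c=cv2.resize(i[155:225,285:365],None,fx=8,fy=8,interpolation=cv2.INTER_CUBIC);cv2.imwrite('pics/c2.png',c)
m=(i[155:215,290:350].max(2)<45).astype(np.uint8)
cs,_=cv2.findContours(m,cv2.RETR_EXTERNAL,cv2.CHAIN_APPROX_NONE)
for k in cs:
    if cv2.contourArea(k)>80: 
        r=cv2.minAreaRect(k);b=cv2.boxPoints(r)+[290,155];print(cv2.contourArea(k),[(p.round(1),onz(ci,*p,118)) for p in b])
E
```

```text
(np.float64(327.1), np.float64(197.5)) (np.float64(326.3), np.float64(184.5))
762.0 [(array([309.2, 211.6]), array([ 507.3, -195.5,  118. ])), (array([312.6, 178.1]), array([ 510.4, -164. ,  118. ])), (array([337.8, 180.6]), array([ 532.8, -166.1,  118. ])), (array([334.5, 214.1]), array([ 530.4, -197.8,  118. ]))]
```

View pics/c2.png

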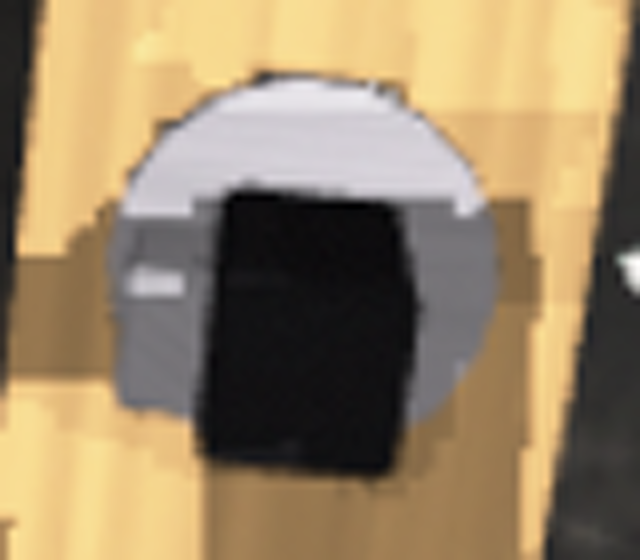

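```bash
python3 - <<'E'
from h import *
ci=viewer.camera_info('wrist');ci['fish']=1
P=np.array([onz(ci,x/8-.44+285,y/8-.44+155,118)[:2] for x,y in((212,280),(195,460),(395,475),(418,300))])
print(P,P.mean(0))
for a,b in((0,3),(1,2),(1,0),(2,3)):
    d=P[b]-P[a];print(np.hypot(*d),np.degrees(np.arctan2(d[1],d[0])))
F=[onz(ci,x/8-.44+285,y/8-.44+155,72) for x,y in((110,270),(498,270),(308,75))];print(F)
E
```

```text
[[ 509.1 -174.5]
 [ 507.  -195.9]
 [ 529.9 -197.6]
 [ 532.1 -176.7]] [ 519.525 -186.175]
23.104977818643324 -5.463842813236612
22.963013739489835 -4.245610784102882
21.502790516581804 84.3954609376099
21.01547049199709 83.99099404250535
[array([ 494.2, -186.1,   72. ]), array([ 545. , -185.8,   72. ]), array([ 520. , -160.1,   72. ])]
```

```bash
python3 -m creep '0 0 0 0 0 -0.098 100;0 0 0 0 0 0 100'; python3 -m creep '0 0 -0.02 0 0 0 70;0 0 -0.02 0 0 0 60;0 0 -0.02 0 0 0 60;0 0 -0.02 0 0 0 60;0 0 0 0 0 0 60;0 0 0 0 0 0 60'; python3 - <<'E'
from h import *
ci=viewer.camera_info('wrist');i=viewer.capture('wrist');cv2.imwrite('pics/w2.png',i[:,:,::-1])
o=readout.get_obs();print(ci['origin'],ci['rotation'],o['tool_pos'],o['tcp_rot'],o['grip_width'])
E
```

```text
time: 1.57
tool_pos: [517.4, -181.3, 291.8]
tcp_rot: [-3.14, -0.0, 1.469]
contact_force: [-0.0, -0.6, 0.4]
grip_width: 91.8
finger_force: 0.0
time: 2.07
tool_pos: [517.2, -181.6, 211.8]
tcp_rot: [-3.139, -0.001, 1.474]
contact_force: [0.3, -0.7, 0.2]
grip_width: 57.6
finger_force: 0.0
[ 523.43135014 -103.11094743  304.57941282] [-0.29409531  0.00235652 -0.09715854] [ 517.88942278 -181.7458904   212.93918419] [3.14126124e+00 2.27493973e-04 1.47363398e+00] 56.29897766545255
```

```bash
python3 - <<'E'
from h import *
ci=viewer.camera_info('wrist');ci['fish']=1;print(ci['origin'])
i=cv2.imread('pics/w2.png');u,v=map(int,proj(ci,(519.6,-184,100)));print(u,v)
c=cv2.resize(i[v-50:v+50,u-65:u+65],None,fx=6,fy=6,interpolation=cv2.INTER_CUBIC);cv2.imwrite('pics/c3.png',c)
E
```

```text
[ 523.93565286 -103.16577708  305.64292156]
325 220
```

View pics/c3.png

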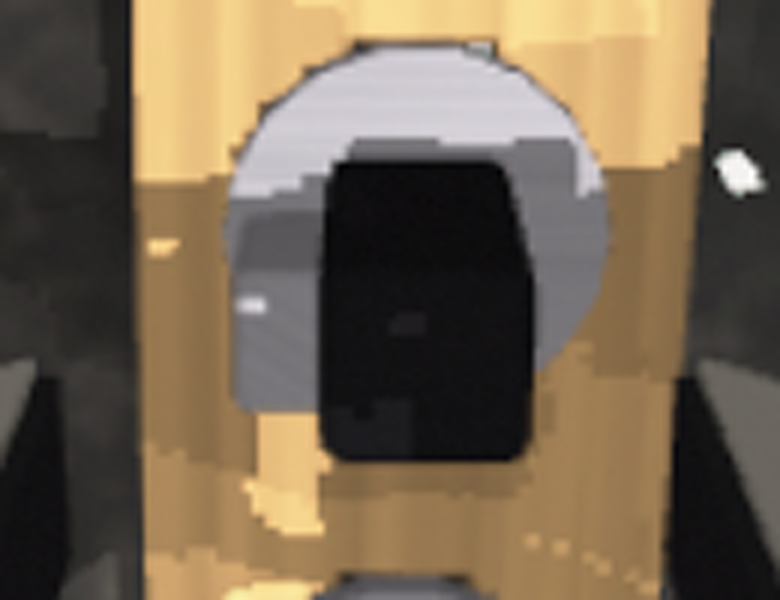

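The pin's head is at crop x 320–533, rows 268–463, square to the gripper. The button is on its left at (235–320, 270–410), and the flange spans x 225–608 with its top at row 42.

```bash
python3 - <<'E'
from h import *
ci=viewer.camera_info('wrist');ci['fish']=1;ci['origin']=np.array([523.6,-103.1,305.1])
g=lambda x,y,z:onz(ci,x/6-.42+260,y/6-.42+170,z)
H=np.array([g(*p,118) for p in((320,268),(533,268),(533,463),(320,463))]);print(H,H.mean(0))
f=[g(225,230,72),g(608,230,72),g(415,42,72)];print(f,(f[0]+f[1])/2, f[2]-26*np.array([.095,.995,0]))
E
```

```text
[[ 511.9 -171.4  118. ]
 [ 534.7 -173.6  118. ]
 [ 533.2 -196.9  118. ]
 [ 509.5 -194.5  118. ]] [ 522.325 -184.1    118.   ]
[array([ 497. , -181.6,   72. ]), array([ 547.8, -186.6,   72. ]), array([ 524.5, -158.5,   72. ])] [ 522.4 -184.1   72. ] [ 522.03 -184.37   72.  ]
```

The pin is at (522.3, -184.2), with head and flange agreeing. I'll descend with the tool 5 mm toward the button side.

```bash
python3 -m creep '0 -0.0025 -0.017 0 0 0 60;0 0 -0.02 0 0 0 60;0 0 -0.02 0 0 0 60;0 0 -0.01 0 0 0 60;0 0 0 0 0 0 42;0 0 0 0 0 0 42;0 0 0 0 0 0 38;0 0 0 0 0 0 38'; python3 -m creep '0.0012 0 0 0 0 0 36;0.0012 0 0 0 0 0 33;0.0011 0 0 0 0 0 30;0 0 0 0 0 0 20;0 0 0 0 0 0 0;0 0 0 0 0 0 0'
```

```text
time: 2.78
tool_pos: [518.8, -183.9, 146.8]
tcp_rot: [3.139, 0.001, 1.474]
contact_force: [-0.0, -0.1, -0.6]
grip_width: 36.5
finger_force: 0.0
time: 3.28
tool_pos: [522.7, -183.9, 146.5]
tcp_rot: [3.138, 0.001, 1.474]
contact_force: [1.6, -0.7, 6.0]
grip_width: 26.2
finger_force: 30.0
```

```bash
python3 -m creep '0 0 0.01 0 0 0 0;0 0 0.015 0 0 0 0;0 0 0.015 0 0 0 0;0 0 0.02 0 0 0 0;0 0 0.02 0 0 0 0;0 0 0.02 0 0 0 0;0 0 0.02 0 0 0 0;0 0 0 0 0 0 0'
```

```text
time: 3.95
tool_pos: [522.8, -183.9, 269.5]
tcp_rot: [3.135, 0.002, 1.474]
contact_force: [0.7, -0.1, -0.3]
grip_width: 26.3
finger_force: 30.0
```

```bash
python3 -m creep '-0.0026 0.02 0 0 0 0 0;-0.0026 0.03 0 0 0 0 0;-0.0026 0.034 0 0 0 0 0;-0.0026 0.034 0 0 0 0 0;-0.0026 0.034 0 0 0 0 0;-0.0026 0.034 0 0 0 0 0;-0.0026 0.034 0 0 0 0 0;-0.0026 0.034 0 0 0 0 0' ; python3 -m creep '-0.0026 0.03 0 0 0 0 0;-0.0026 0.02 0 0 0 0 0;0 0.01 0 0 0 0 0;0 0 0 0 0 0 0;0 0 0 0 0 0 0;0 0 0 0 0 0 0;0 0 0 0 0 0 0'
python3 - <<'E'
from h import *
ci=viewer.camera_info('wrist');i=viewer.capture('wrist');cv2.imwrite('pics/w3.png',i[:,:,::-1])
o=readout.get_obs();print(ci['origin'],ci['rotation'],o['tool_pos'],o['tcp_rot'],o['grip_width'],o['contact_force'])
E
```

```text
time: 4.62
tool_pos: [499.8, 72.2, 264.3]
tcp_rot: [-3.14, 0.0, 1.474]
contact_force: [0.3, -0.5, -1.3]
grip_width: 26.4
finger_force: 30.0
time: 5.2
tool_pos: [495.8, 129.2, 265.1]
tcp_rot: [-3.141, 0.0, 1.472]
contact_force: [-0.4, 0.8, -1.4]
grip_width: 26.2
finger_force: 30.0
[502.00543683 207.79199042 357.75232098] [-0.29521228  0.00034276 -0.0987161 ] [495.78002004 129.27921388 265.1220427 ] [-3.14149953e+00  2.82003702e-04  1.47201873e+00] 26.312594587889706 [-0.48028883 -0.10623376 -0.68083257]
```

View pics/w3.png

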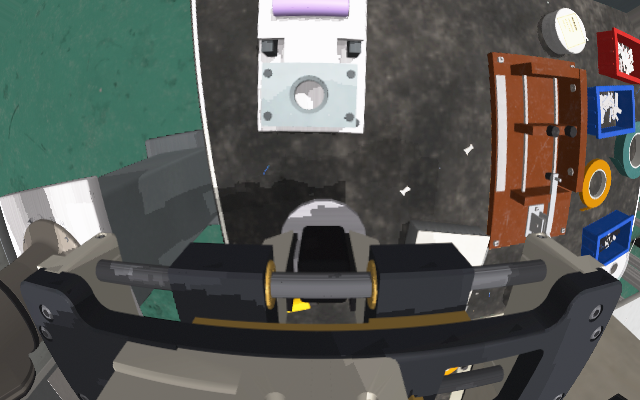

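The pin is held: flange at (322,215), upright. The bracket hole is at (309,95).

```bash
python3 - <<'E'
from h import *
i=cv2.imread('pics/w3.png')
f=lambda im,k:cv2.resize(im,None,fx=k,fy=k,interpolation=cv2.INTER_CUBIC)
W=np.zeros((600,800,3),np.uint8);a=f(i[55:140,250:375],6);W[:510,:750]=a
cv2.imwrite('pics/c4.png',f(i[58:136,252:372],6))
b=f(i[190:270,265:385],6);
W=np.vstack([f(i[60:135,252:372],4),f(i[190:265,262:382],4)]);cv2.imwrite('pics/c4.png',W)
E
```

```text
(no output)
```

View pics/c4.png

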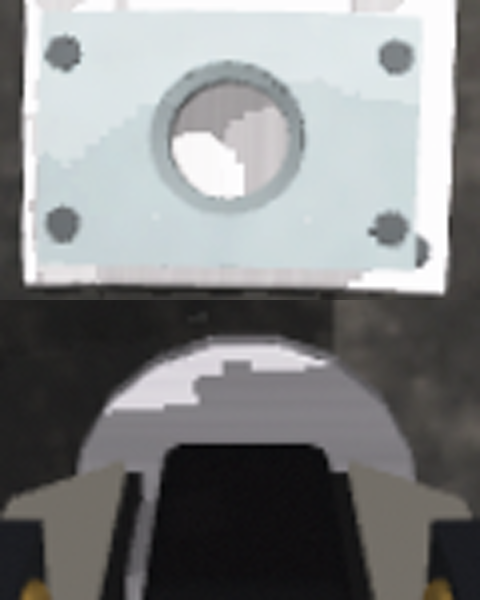

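```bash
python3 - <<'E'
from h import *
ci=viewer.camera_info('wrist');ci['fish']=1;ci['origin']=np.array([502.0,207.8,357.75]);ci['rotation']=np.array([-.2945,.0004,-.0985])
g=lambda x,y,z:onz(ci,x/4-.38+252,y/4-.38+60,z)
k=lambda x,y,z:onz(ci,x/4-.38+262,(y-300)/4-.38+190,z)
print('mouth',[g(*p,70) for p in((151,137),(305,137),(228,60),(228,214))],'bracket',[g(*p,70) for p in((38,12),(417,18),(415,268),(38,262))])
H=np.mean([g(*p,70) for p in((151,137),(305,137),(228,60),(228,214))],0)
fl=[k(78,462,190.5),k(414,462,190.5),k(248,335,190.5)];c=fl[2]-26*np.array([.098,.995,0])
print(H,fl,(fl[0]+fl[1])/2,c)
E
```

```text
mouth [array([474.4, 221.2,  70. ]), array([509.4, 217.4,  70. ]), array([493.7, 237. ,  70. ]), array([490.1, 201.3,  70. ])] bracket [array([451.4, 254.1,  70. ]), array([537.6, 243.1,  70. ]), array([531.9, 184.8,  70. ]), array([444.7, 195.4,  70. ])]
[491.9   219.225  70.   ] [array([471.7, 138.8, 190.5]), array([521. , 133.9, 190.5]), array([498.5, 155.8, 190.5])] [496.35 136.35 190.5 ] [495.952 129.93  190.5  ]
```

The hole is at (492.2, 219.4) and the pin at about (496.5, 129.9). Shifting by (-4.3, +89.5) mm, then lowering.

```bash
python3 -m creep '-0.001 0.0215 0 0 0 0 0;-0.0013 0.025 0 0 0 0 0;-0.001 0.025 0 0 0 0 0;-0.001 0.018 0 0 0 0 0;0 0 -0.01 0 0 0 0;0 0 -0.02 0 0 0 0;0 0 -0.015 0 0 0 0;0 0 0 0 0 0 0'; python3 -m creep '0 0 0 0 0 0 0;0 0 0 0 0 0 0'; python3 - <<'E'
from h import *
ci=viewer.camera_info('side');i=viewer.capture('side')[:,:,::-1]
cv2.imwrite('pics/s5.png',cv2.resize(i[190:330,180:340],None,fx=4,fy=4,interpolation=cv2.INTER_CUBIC))
print(readout.get_obs()['tool_pos'])
print(proj(ci,(492.2,219.4,70)))
E
```

```text
time: 5.92
tool_pos: [490.0, 218.4, 216.9]
tcp_rot: [-3.136, 0.003, 1.473]
contact_force: [-0.5, -0.4, -1.9]
grip_width: 25.9
finger_force: 30.0
time: 6.08
tool_pos: [491.9, 219.4, 220.9]
tcp_rot: [3.14, -0.0, 1.473]
contact_force: [-0.1, -0.4, -1.8]
grip_width: 26.1
finger_force: 30.0
[491.97127165 219.54876978 221.25114589]
(np.float64(253.0), np.float64(287.4))
```

View pics/s5.png

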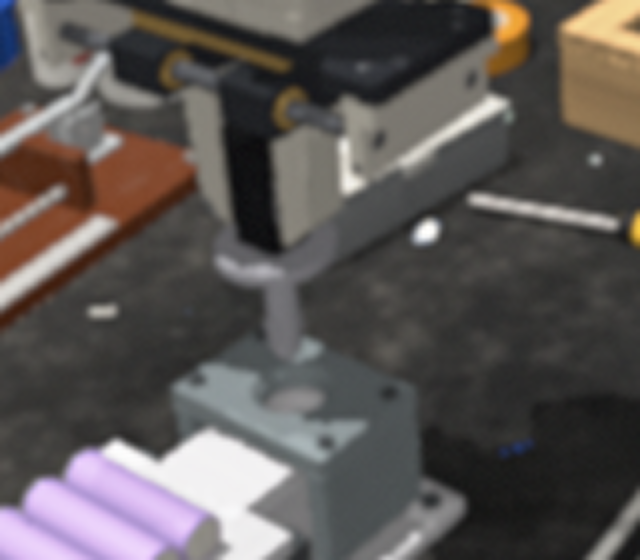

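The pin hangs upright above the hole: tip at crop (288,358), hole at (297,397). That is within the bevel's clearance, so I'll lower it.

```bash
python3 -m creep '0 0 -0.008 0 0 0 0;0 0 -0.01 0 0 0 0;0 0 -0.01 0 0 0 0;0 0 -0.005 0 0 0 0;0 0 0 0 0 0 0;0 0 0 0 0 0 0'
```

```text
time: 6.63
tool_pos: [491.1, 220.0, 186.7]
tcp_rot: [-3.141, 0.0, 1.474]
contact_force: [-0.4, 0.7, -1.4]
grip_width: 26.1
finger_force: 30.0
```

```bash
python3 -m creep '0 0 -0.008 0 0 0 0;0 0 -0.01 0 0 0 0;0 0 -0.008 0 0 0 0;0 0 -0.005 0 0 0 0;0 0 0 0 0 0 0;0 0 0 0 0 0 0;0 0 0 0 0 0 0'
```

```text
time: 7.22
tool_pos: [491.5, 220.1, 156.4]
tcp_rot: [3.141, -0.0, 1.474]
contact_force: [-0.1, 0.1, -1.5]
grip_width: 26.5
finger_force: 30.0
```

Now small steps until the flange touches.

```bash
python3 -m creep '0 0 -0.003 0 0 0 0;0 0 0 0 0 0 0;0 0 0 0 0 0 0'; python3 -m creep '0 0 -0.0015 0 0 0 0;0 0 0 0 0 0 0;0 0 0 0 0 0 0'; python3 -m creep '0 0 -0.001 0 0 0 0;0 0 0 0 0 0 0;0 0 0 0 0 0 0'
```

```text
time: 7.47
tool_pos: [491.3, 220.0, 153.3]
tcp_rot: [3.141, 0.0, 1.474]
contact_force: [0.6, 0.4, -2.1]
grip_width: 26.1
finger_force: 30.0
time: 7.72
tool_pos: [491.2, 220.0, 151.7]
tcp_rot: [3.142, 0.0, 1.474]
contact_force: [0.5, -0.5, -1.9]
grip_width: 26.7
finger_force: 30.0
time: 7.97
tool_pos: [491.3, 220.0, 150.7]
tcp_rot: [3.142, 0.0, 1.474]
contact_force: [0.0, -1.2, -1.4]
grip_width: 26.5
finger_force: 30.0
```

```bash
python3 -m creep '0 0 -0.001 0 0 0 0;0 0 0 0 0 0 0;0 0 0 0 0 0 0'; python3 -m creep '0 0 -0.001 0 0 0 0;0 0 0 0 0 0 0;0 0 0 0 0 0 0'; python3 -m creep '0 0 -0.001 0 0 0 0;0 0 0 0 0 0 0;0 0 0 0 0 0 0'
```

```text
time: 8.22
tool_pos: [491.3, 220.0, 150.5]
tcp_rot: [3.141, -0.0, 1.474]
contact_force: [-1.4, -0.7, 4.4]
grip_width: 26.4
finger_force: 30.0
time: 8.47
tool_pos: [491.4, 220.1, 150.4]
tcp_rot: [3.14, -0.0, 1.474]
contact_force: [-4.0, -1.7, 12.8]
grip_width: 26.8
finger_force: 30.0
time: 8.72
tool_pos: [492.7, 220.3, 150.3]
tcp_rot: [3.137, -0.002, 1.474]
contact_force: [-0.8, -1.7, 12.7]
grip_width: 25.9
finger_force: 29.6
```

Contact at 12 N: the flange is seated. Releasing, with the tool following the button out.

```bash
python3 -m creep '0 0 0.001 0 0 0 0;-0.0012 0 0 0 0 0 32;-0.0012 0 0 0 0 0 35;-0.0011 0 0 0 0 0 38;0 0 0 0 0 0 60;0 0 0 0 0 0 65;0 0 0 0 0 0 65;0 0 0 0 0 0 65'; python3 -m creep '0 0 0.015 0 0 0 65;0 0 0.025 0 0 0 65;0 0 0.03 0 0 0 65;0 0 0.03 0 0 0 65;0 -0.03 0.02 0 0 0 65;0 -0.03 0 0 0 0 65;0 -0.03 0 0 0 0 65;0 0 0 0 0 0 65'; python3 -m creep '0 0 0 0 0 0 65;0 0 0 0 0 0 65;0 0 0 0 0 0 65'; python3 - <<'E'
from h import *
f=lambda im,k:cv2.resize(im,None,fx=k,fy=k,interpolation=cv2.INTER_CUBIC)
ci=viewer.camera_info('wrist');w=viewer.capture('wrist')[:,:,::-1];s=viewer.capture('side')[:,:,::-1]
ci['fish']=1;np.save('ci.npy',ci,allow_pickle=True)
u,v=map(int,proj(ci,(492.2,219.4,90)));print(u,v)
v=max(v,40)
W=np.hstack([f(w[v-40:v+60,u-50:u+50],4),f(s[240:340,200:300],4)]);cv2.imwrite('pics/f.png',W)
E
```

```text
time: 9.38
tool_pos: [487.6, 219.9, 148.4]
tcp_rot: [-3.141, 0.0, 1.474]
contact_force: [-0.0, -0.1, -0.0]
grip_width: 56.5
finger_force: 0.0
time: 10.05
tool_pos: [487.8, 126.3, 269.0]
tcp_rot: [3.141, 0.002, 1.471]
contact_force: [0.2, 0.4, 0.1]
grip_width: 59.2
finger_force: 0.0
time: 10.3
tool_pos: [487.7, 130.8, 268.5]
tcp_rot: [-3.141, -0.0, 1.475]
contact_force: [0.8, 0.2, -0.5]
grip_width: 59.4
finger_force: 0.0
318 93
```

View pics/f.png

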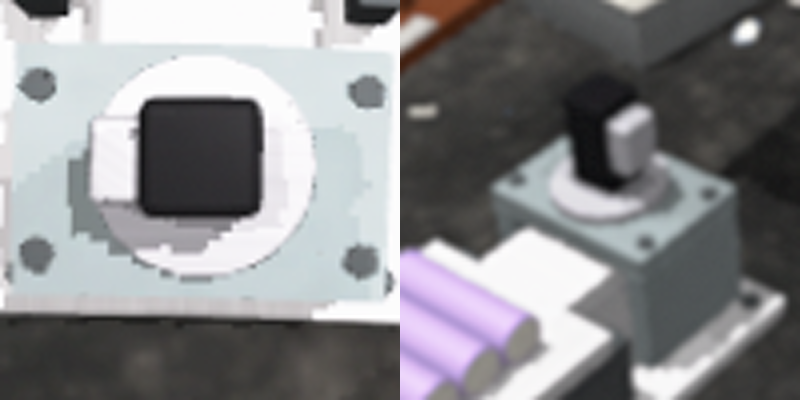

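The pin stands upright, with its flange flat on the bracket and centred at crop (205,166) against the bracket centre at about (200,172). The button is out about 10 mm past the head face. Handing in.

```bash
python3 -c "
from plant import order
print(order.close_job())"
```

```text
the job is handed in; nothing more can be done
None
```

The job is handed in at about 10 s, but no verdict came back: in the last images the quick-release pin stands upright in the dock with its flange flat on the bracket and its button sprung out, and I never touched the plain pin.

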